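Four clicks up on the block heater

TASK

Turn the block heater up: with a fingertip against the dial's raised pointer wing, push the dial exactly four clicks clockwise (seen from above) from where it stands, without running past the fourth click. Then press the round start key beside it all the way in with a fingertip and let it come back out. Do not squeeze the pointer wing between the fingers, and leave the tubes, vial, funnel and cap where they stand.

Things in the scene. Friction and masses are not known exactly. Their poses are not given: they have to be found in the camera images.
- heater: white dry-block heater, a fixed box 140 (x) x 230 (y) x 50 mm high, heavy, stands on the worktop; origin under its centre on the worktop, its x axis points to its back, y to its left, z up. The click dial is in the left of its top (axis at x +12, y +48 mm), an aluminium block with six tube wells in the right rear corner (56 x 82 mm, centred x +36, y -66, top 62 mm above the worktop), the start key in the right front corner (x -36, y -66).
- dial_axis (a point): point on the dial's vertical axis at the top face of its round skirt, 66 mm above the worktop. The skirt is a grey disc of 52 mm radius; the pointer wing stands on it.
- dial_tip (a point): point in the middle of the pointer wing near its outer end, 44 mm from the dial's axis and 13 mm above the skirt's top face; it goes round with the dial. The wing is one black upright rib 15 mm thick that reaches from 4 to 48 mm from the axis, on one side of the axis only, and stands 26 mm above the skirt (its top is 92 mm above the worktop). A thin white line marks its top.
- dial (a joint): angle of the dial, rad; grows clockwise from above. Click stops 0.419 rad (24 degrees) apart, at 0, 0.419 ... 2.932 (eight settings, dots round the dial, end stops just beyond); it starts in one of the first three. At the wing's outer end it takes 4 to 6 N to leave a stop, then less; just past half-way (0.5 to 0.6 click) it snaps ahead by itself into the next stop and stays there.
- wing_lead: the half of the pointer wing that leads when the dial turns clockwise (7.5 mm of its thickness); origin on the dial's axis at the underside of the skirt, 54 mm above the worktop; its x axis points along the wing
- wing_trail: the other half of the wing, whose flank a finger pushes on to turn the dial clockwise; same origin and axes
- start (a joint): travel of the start key, m: 0 out, 0.006 fully in; it springs back by itself and takes 5 N to press fully in
- start_top (a point): centre of the top face of the round white start key (radius 15 mm), on a grey base in the right front corner of the heater; its top face is 72 mm above the worktop when out; it is pressed straight down 6 mm
- well_tube_1: loose capped blood tube, 16 x 16 x 78 mm, standing in a well of the block, right rear; its cap is about 104 mm above the worktop; origin at its foot. To be left alone.
- well_tube_2: second such tube in the well beside it (the middle well of the rear row). To be left alone.
- blue_vial: loose white vial with blue cap, 33 x 31 x 104 mm, standing left of the heater; origin under its centre. To be left alone.
- funnel: loose white moulded funnel adapter, 45 x 45 x 45 mm, left of the heater; origin under its centre. To be left alone.
- flat_cap: loose white screw cap, 50 mm across, 18 mm high, lying right of the heater; origin under its centre. To be left alone.

How it is judged:
On the way, in this order (a step that is already met when the one before it is completed fails the run):
1. the dial rests four clicks clockwise of where it started (distance of dial_tip from where it was at the start of the episode between 0.0615 and 0.0692 m and velocity of joint dial between -0.1 and 0.1 rad/s), for 0.3 s.
2. the start key is pressed in (5 of its 6 mm) (distance of dial_tip from where it was at the start of the episode between 0.0615 and 0.0692 m and value of joint start above 0.005 m), for 0.04 s.
At the end, for the whole second after the job is handed in: the dial rests in the fourth click stop clockwise of its starting one (within about 0.15 rad), the start key was pressed after that and is out again, and the loose things are within 15 mm of where they stood (all of step 1 and value of joint start below 0.001 m and distance of each of well_tube_1, well_tube_2, blue_vial, funnel, flat_cap from where it was at the start of the episode below 0.015 m); the robot touches nothing.
It fails at once if the dial ran past the fourth click (distance of dial_tip from where it was at the start of the episode above 0.0722 m).
It fails at once if the start key was pressed before the dial was set (value of joint start above 0.005 m and distance of dial_tip from where it was at the start of the episode below 0.0615 m).
It fails at once if the pointer wing was squeezed between the fingers (contact force between the fingers and wing_lead above 3 N and contact force between the fingers and wing_trail above 3 N).
It fails at once if a bystander was lifted, carried or pushed away (15 mm) (distance of any of well_tube_1, well_tube_2, blue_vial, funnel, flat_cap from where it was at the start of the episode above 0.015 m).
It also fails if it takes over 64 s, if anything falls off the work surface, if the arm or the gripper's body presses on something with over 40 N, if the wrist force passes 120 N, or if a joint passes its speed limit or range.

ROBOT

A 6-joint arm with a two-finger parallel gripper is mounted at the origin on a cart in front of the work surface, level with it; the furniture and walls round the work are solid. World frame = base frame: x ahead of the robot, y to its left, z up, the work surface at z = 0. Lengths are in m, angles in rad, forces in N, time in s.
With the tool pointing down it reaches from about 0.4 to 0.825 m from the base axis. Payload 7 kg.
Tool frame: the origin (TCP) lies at the very end of the fingers, on their centre line; the grasp point (between the pads) lies 19 mm behind it; z points along the fingers, y is the direction in which the jaws open and shut (so a half turn about z gives the same grasp; the last joint's range is limited). The gripper opens to 85 mm and grips with 20 to 120 N. Pads are 22 mm wide; open, the fingers measure 114 mm over their backs; the gripper's body (76 mm by 85 mm) begins 54 mm behind the grasp point. The pads swing forward as they close: fully open they stand 13 mm farther back than shut.
Start: joints at [-0.911, 0.359, 0.012, 0, -1.224, -0.288], TCP at [0.245, -0.629, 0.231] pointing down, gripper open.
Joint ranges: [-3.07, 3.07], [-1.43, 2.12], [-1.02, 1.25], [-3.03, 1.67], [-3.05, -0], [-3.03, 3.03]. Speed limits (rad/s): [2.39, 2.39, 3.01, 3.14, 3.14, 3.14].

INTERFACE

Orientations are given as a rotation vector (axis times angle).
In Python, from rig import bot gives the robot as it stands.
- The arm moves only by the tool step_arm, never from a script. Its argument "commands" is a list of rows, each a list of 5 numbers: the closure, from 0 (fully open) to 1 (shut), then the shift along the tool's x, y, z in m, then the turn about the tool's z in degrees. In form: [[gripper, dx, dy, dz, twist], ...]. A call has 1 to 8 rows; each row shifts and turns the pose as measured when the row begins, along the tool's axes as they then stand; what a row does not reach is not made up. A row lasts 1/10 s, in which the tool goes at most 50 mm and 8.59 degrees, less where a joint would pass 70% of its speed; a pose out of reach is approached as far as the arm can. A call with a gripper value outside its range is refused whole. The fingers move at their own pace and stop on an object; "force" is the grip in N (left out, the last holds). Time passes only in rows, so rows that do not move let the fingers close. It gives the time, the measured TCP pose, the force and the opening at its end, in the units of the state.
- bot.sense(): the state, without advancing time (a new reading comes with each control period).
- bot.read_camera(name): name is "scene" or "top" or "wrist"; returns the picture (420x560x3 uint8, blue, green, red); there is no depth.
- bot.calibration(name): a dict with "K" (3x3 intrinsics, pixels), "eye" and "orientation" of the camera in the world. Camera axes: x right, y down, z forward; pixel columns grow to the right and rows downward; lengths in m; the calibration is good to about 2 mm. A picture is of the moment at which its call begins: read the wrist's pose just before it. calibration takes no time and is no camera call; for the wrist camera it gives the pose at the moment of the call.
- bot.close_job(): hands the job in, once; it reports no verdict.
The state is a dict: "time": time; "joints": joint angles; "joint_vel": joint speeds; "joint_torque": joint torques, N m; "eef_pos": TCP position; "tcp_rot": TCP orientation; "wrist_force": force on the tool from outside, world axes, zero at the start; "torque": the same for the moment, N m; "finger_gap": opening from 0.0 (shut) to 1.0 (fully open).
Only numpy, scipy, OpenCV 4.12 (cv2) and the standard library are available. Lean on these libraries where they do the work, as an engineer would, in place of code of your own. Each camera call takes 0.05 s, during which the arm holds its last target.

## Working session

There is one attempt and no reset: what is moved stays moved. The work goes in short steps, Python scripts to look and compute and a tool call to move; the robot and the scene stay as the last step left them, time stands still between calls to the robot, and variables do not carry over. Pictures are saved under pics/ and viewed, and the job is handed in when it is done.

Besides the shell and the picture viewer there is one more tool, called after "Call:" as name([rows], argument=value, ...), one row to a line, values as JSON. step_arm: Moves the arm, as the interface text tells. Its arguments: {"type":"object","properties":{"commands":{"type":"array","items":{"type":"array","items":{"type":"number"}}},"force":{"type":"number"}},"required":["commands"]}

```bash
ls; mkdir -p pics
python3 - <<'E'
from rig import bot
import cv2
s=bot.sense();print({k:s[k] for k in('time','eef_pos','tcp_rot','wrist_force','finger_gap')})
for n in('scene','top','wrist'):
    c=bot.calibration(n);print(n,c)
    cv2.imwrite(f'pics/{n}0.png',bot.read_camera(n))
E
```

```text
pics
{'time': 0.0, 'eef_pos': array([ 0.24500929, -0.62844601,  0.23036261]), 'tcp_rot': array([ 5.80368525e-01, -3.08705188e+00, -2.52295193e-03]), 'wrist_force': array([ 0.22388996, -0.02135154, -0.9656476 ]), 'finger_gap': 1.0013926568487361}
scene {'K': array([[483.11144735,   0.        , 282.41322194],
       [  0.        , 483.11144735, 213.69064419],
       [  0.        ,   0.        ,   1.        ]]), 'eye': array([ 0.05717138, -0.65886163,  0.59465202]), 'orientation': array([-2.02147775,  0.53222233, -0.30115174])}
top {'K': array([[482.32210162,   0.        , 282.97024019],
       [  0.        , 482.32210162, 215.87839874],
       [  0.        ,   0.        ,   1.        ]]), 'eye': array([0.31170137, 0.13795643, 1.12348693]), 'orientation': array([-2.14903638,  2.08765871, -0.20854614])}
wrist {'K': array([[301.39921462,   0.        , 279.24432495],
       [  0.        , 301.39921462, 211.28905005],
       [  0.        ,   0.        ,   1.        ]]), 'eye': array([ 0.16992639, -0.65833653,  0.37290842]), 'orientation': array([1.65699815, 2.42304601, 0.39274079])}
```

View pics/scene0.png

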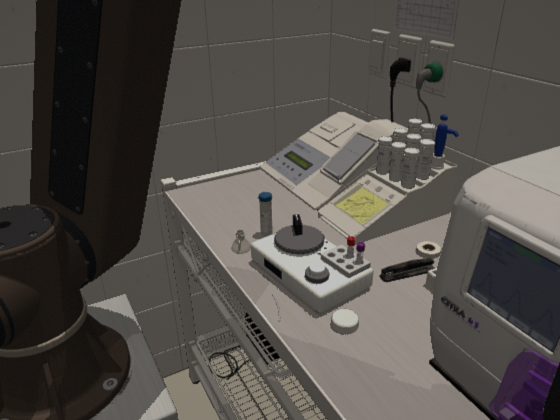

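View pics/top0.png

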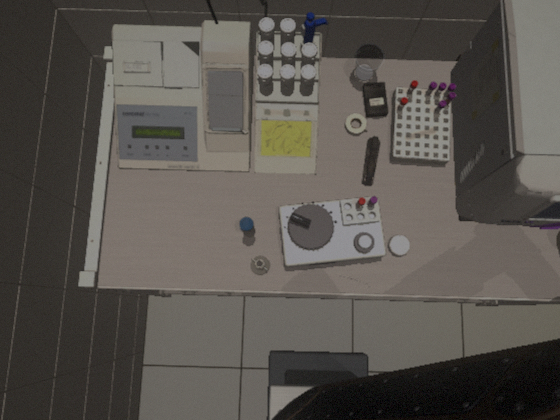

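View pics/wrist0.png

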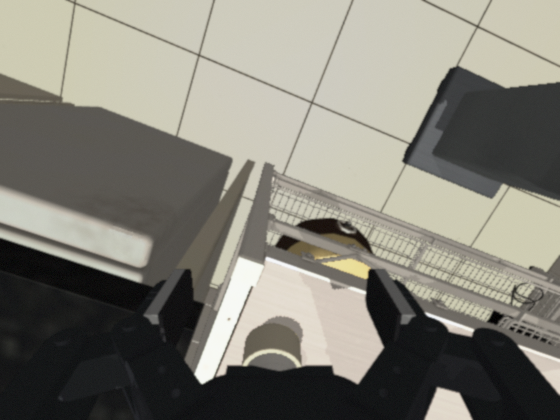

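```bash
cat > h.py <<'E'
import numpy as np,cv2
from scipy.spatial.transform import Rotation as R
def cast(cal,uv,z):
    d=np.linalg.inv(cal['K'])@np.array([uv[0],uv[1],1.]);d=R.from_rotvec(cal['orientation']).as_matrix()@d
    e=np.array(cal['eye']);return e+d*(z-e[2])/d[2]
def proj(cal,p):
    q=R.from_rotvec(cal['orientation']).as_matrix().T@(np.array(p)-cal['eye']);q=cal['K']@q;return q[:2]/q[2]
E
python3 - <<'E'
import cv2
a=cv2.imread('pics/top0.png')[180:290,220:420];cv2.imwrite('pics/topz.png',cv2.resize(a,None,fx=4,fy=4,interpolation=cv2.INTER_CUBIC))
a=cv2.imread('pics/scene0.png')[180:340,220:390];cv2.imwrite('pics/scenez.png',cv2.resize(a,None,fx=3.5,fy=3.5,interpolation=cv2.INTER_CUBIC))
E
```

```text
(no output)
```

View pics/topz.png

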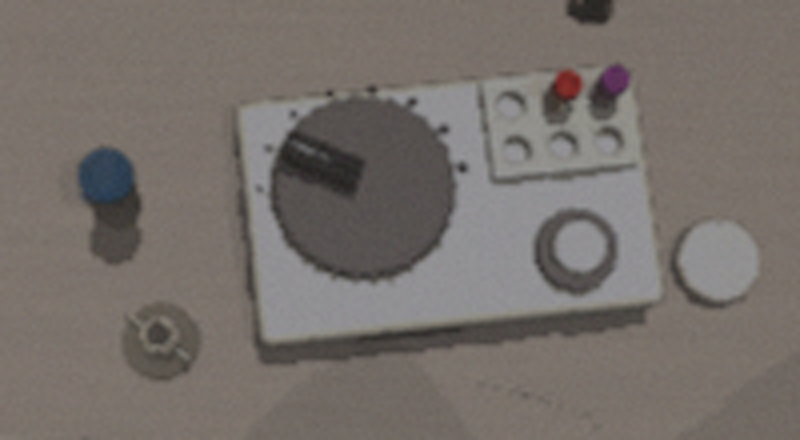

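View pics/scenez.png

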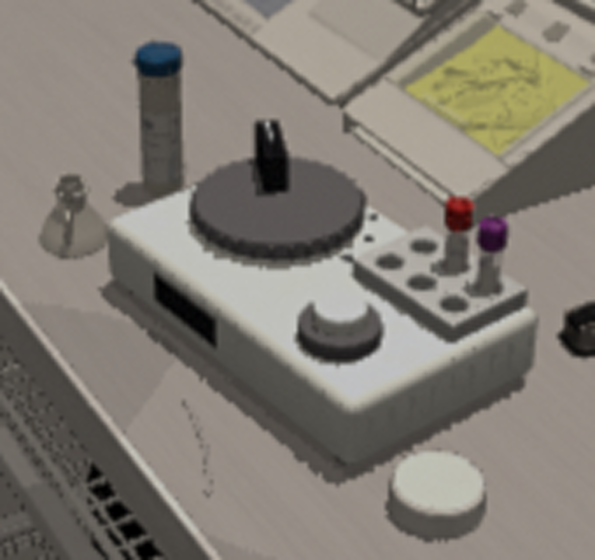

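```bash
python3 - <<'E'
from rig import bot
from h import *
c=bot.calibration('top')
f=lambda x,y,z:cast(c,((x+.5)/4-.5+220,(y+.5)/4-.5+180),z)
D=f(363,188,.066);K=f(581,245,.072)
print('dial',D,'key',K)
h=K-D;yaw=np.arctan2(h[1],h[0])-np.arctan2(-114,-48);print('yaw',np.degrees(yaw),np.hypot(*h[:2]),'exp',np.hypot(114,48)/1000)
C=[f(*p,.05) for p in((240,105),(632,70),(660,300),(262,340))]
for a in C: print(a)
print('yaw edges',[np.degrees(np.arctan2(*(C[i]-C[j])[:2][::-1])) for i,j in((0,3),(1,2),(0,1),(3,2))], 'center',np.mean(C,0))
for p in((260,188),(268,149),(293,114),(330,93),(372,90),(412,101),(444,128),(462,168)):
    q=f(*p,.05)-D;print(np.degrees(np.arctan2(q[1],q[0])),np.hypot(*q[:2]))
for p in((285,140),(290,135),(283,155),(365,160),(357,192)):
  for z in (.066,.092):
    q=f(*p,z)-D;print(p,z,np.degrees(np.arctan2(q[1],q[0])),np.hypot(*q[:2]))
E
python3 - <<'E'
import cv2
a=cv2.imread('pics/top0.png')[195:260,275:345];cv2.imwrite('pics/topzz.png',cv2.resize(cv2.convertScaleAbs(a,alpha=2),None,fx=9,fy=9,interpolation=cv2.INTER_NEAREST))
E
```

```text
dial [0.49899747 0.07900674 0.066     ] key [ 0.46960502 -0.04115182  0.072     ]
yaw 9.088225505477284 0.12370123812512403 exp 0.12369316876852982
[0.54776734 0.14900386 0.05      ]
[ 0.57483531 -0.07452121  0.05      ]
[ 0.44316651 -0.08890815  0.05      ]
[0.4143977  0.13275937 0.05      ]
yaw edges [np.float64(6.944449104935474), np.float64(6.235748958712963), np.float64(96.90466481044825), np.float64(97.39471930167718)] center [0.49504172 0.02958347 0.05      ]
88.86517679954603 0.05727758372770334
66.04683771255718 0.058388767203816555
41.78501773090174 0.05956390168188334
18.255934790025087 0.06031627703516648
-4.810102673822746 0.05994970672410251
-27.356895866919427 0.06077736481229754
-50.04973669988374 0.06041644497254744
-74.28248548655648 0.05892593861315659
(285, 140) 0.066 59.50096390416945 0.05116007002499567
(285, 140) 0.092 65.0046427974136 0.04903999041116952
(290, 135) 0.066 55.05587374289738 0.050454405959361466
(290, 135) 0.092 60.562685000020856 0.04798581030463958
(283, 155) 0.066 68.85916343117664 0.04822573671012148
(283, 155) 0.092 74.74532753613367 0.046978707515182266
(365, 160) 0.066 -3.0136864360320166 0.015913501261637906
(365, 160) 0.092 3.32646569942076 0.01091419154226897
(357, 192) 0.066 125.54642457315141 0.004051859556657347
(357, 192) 0.092 145.94760507615604 0.008331249335278818
```

View pics/topzz.png

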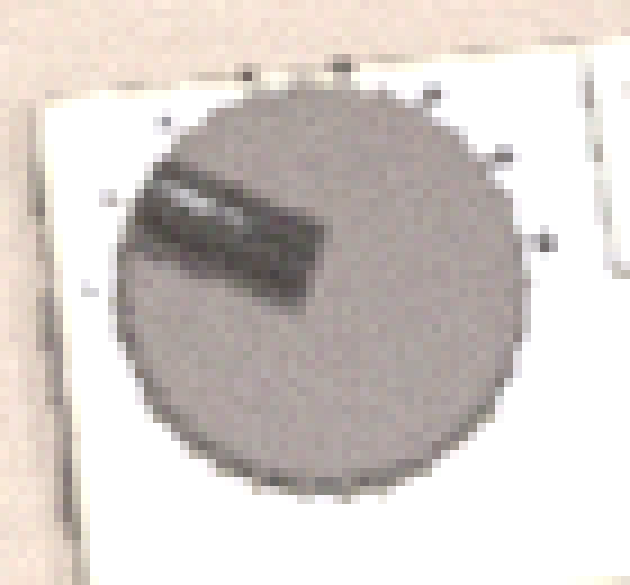

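Call:
step_arm([
  [1,-0.015,0.035,0,0],
  [1,-0.015,0.035,0,0],
  [1,-0.015,0.035,0,0],
  [1,-0.015,0.035,0,0],
  [1,-0.015,0.035,0,0],
  [1,-0.015,0.035,0,0],
], force=40)

```text
time: 0.75
eef_pos: [0.2512, -0.3954, 0.2258]
tcp_rot: [0.571, -3.085, -0.011]
wrist_force: [1.5, 0.3, 0.2]
finger_gap: 0.004
```

Call:
step_arm([
  [1,-0.033,0.027,0,0],
  [1,-0.033,0.027,0,0],
  [1,-0.033,0.027,0,0],
  [1,-0.033,0.027,0,0],
  [1,-0.033,0.027,0,0],
  [1,-0.033,0.027,0,0],
  [1,-0.033,0.027,0,0],
  [1,-0.033,0.027,0,0],
])

```text
time: 1.55
eef_pos: [0.4211, -0.0863, 0.2285]
tcp_rot: [-0.567, 3.089, 0.011]
wrist_force: [0.9, -1.3, 0.2]
finger_gap: 0.001
```

Call:
step_arm([
  [1,0,0,0,-8],
  [1,0,0,0,-8],
  [1,0,0,0,-8],
  [1,0,0,0,-8],
  [1,0,0,0,-8],
  [1,0,0,0,-5],
  [1,0,0,0,0],
])

```text
time: 2.25
eef_pos: [0.4228, -0.0801, 0.2276]
tcp_rot: [-1.755, 2.603, 0.011]
wrist_force: [0.3, -0.0, -0.2]
finger_gap: -0.003
```

```bash
cat >> h.py <<'E'
def st(bot):
    s=bot.sense();M=R.from_rotvec(s['tcp_rot']).as_matrix()
    print('t',s['time'],'p',np.round(s['eef_pos'],4),'j',np.round(s['joints'],2),'F',np.round(s['wrist_force'],2),'yang',np.degrees(np.arctan2(M[1,1],M[0,1])).round(2),'tilt z',np.round(M[:,2],3),'gap',round(s['finger_gap'],3))
    return s,M
E
python3 - <<'E'
from rig import bot
from h import *
s,M=st(bot)
c=bot.calibration('wrist');print(c['eye'])
cv2.imwrite('pics/w1.png',bot.read_camera('wrist'))
D=np.array([.4995,.079])
w=np.radians(66.8);u=np.array([np.cos(w),np.sin(w)]);n=np.array([-u[1],u[0]])
g=D+.036*u+.034*n
d=M.T@(np.array([*g,s['eef_pos'][2]])-s['eef_pos']);print(g,d)
E
```

```text
t 2.25 p [ 0.4228 -0.0801  0.2276] j [ 0.27 -0.05 -0.49 -0.01 -1.13 -0.65] F [ 0.27 -0.01 -0.19] yang 157.98 tilt z [-0.002  0.007 -1.   ] gap -0.003
[ 0.39287976 -0.1563757   0.36950839]
[0.48243131 0.1254829 ] [-0.2129159   0.02184904  0.00141367]
```

View pics/w1.png

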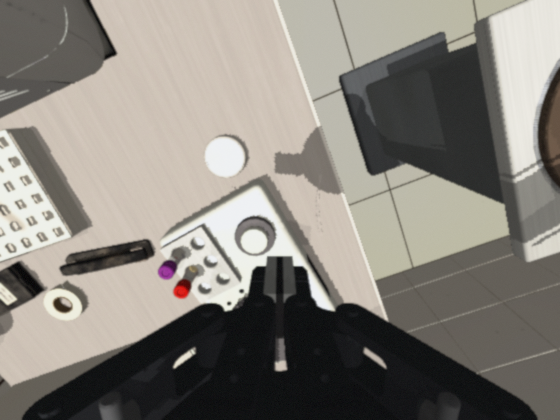

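Call:
step_arm([
  [1,-0.035,0.0035,0,0],
  [1,-0.035,0.0035,0,0],
  [1,-0.035,0.0035,0,0],
  [1,-0.035,0.0035,0,0],
  [1,-0.035,0.0035,0,0],
  [1,-0.03,0.0035,0,0],
  [1,0,0,0,-1],
  [1,0,0,0,0],
])

```text
time: 3.1
eef_pos: [0.4839, 0.1241, 0.2288]
tcp_rot: [-1.738, 2.614, 0.011]
wrist_force: [0.9, 0.5, 0.1]
finger_gap: -0.004
```

Run:
```python
from rig import bot
from h import *
s,M=st(bot)
cv2.imwrite('pics/w2.png',bot.read_camera('wrist'))
D=np.array([.4995,.079])
w=np.radians(66.8);u=np.array([np.cos(w),np.sin(w)]);n=np.array([-u[1],u[0]])
g=D+.036*u+.034*n
print(M.T@(np.array([*g,.073])-s['eef_pos']))
c=bot.calibration('wrist')
for nm,p in dict(D=[*D,.066],tip=[*(D+.048*u),.092],).items(): print(nm,proj(c,p))
```

```text
t 3.1 p [0.4839 0.1241 0.2288] j [ 0.64  0.07 -0.37 -0.01 -1.13 -1.03] F [0.91 0.46 0.11] yang 157.24 tilt z [-0.002  0.007 -1.   ] gap -0.004
[0.00031026 0.00122697 0.15577214]
D [247.66500593 158.07675589]
tip [246.4330055  211.52326585]
```

View pics/w2.png

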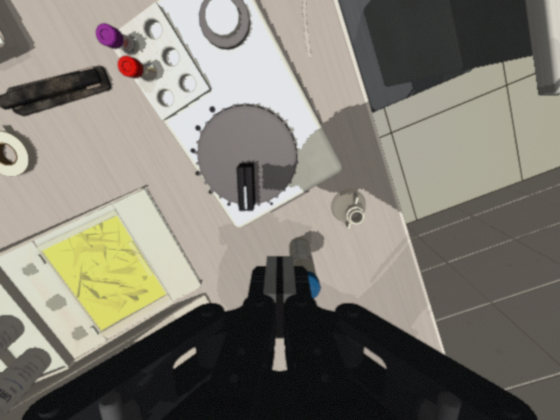

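Run:
```python
from rig import bot
from h import *
s,M=st(bot)
c=bot.calibration('top')
f=lambda x,y,z:cast(c,((x+.5)/4-.5+220,(y+.5)/4-.5+180),z)
for nm,p in dict(vial=(106,175,.104),funnel=(158,335,.045),red=(567,84,.104)).items():
    q=f(*p);d=M.T@(q-s['eef_pos']);print(nm,q,'tool frame',d)
```

```text
t 3.15 p [0.484  0.1239 0.2288] j [ 0.64  0.07 -0.37 -0.01 -1.13 -1.03] F [-0.13  0.19 -0.22] yang 157.19 tilt z [-0.001  0.008 -1.   ] gap 0.001
vial [0.49532026 0.21921231 0.104     ] tool frame [-0.09145149  0.0259464   0.12544873]
funnel [0.41598462 0.19091537 0.045     ] tool frame [-0.03423686  0.08785777  0.18434974]
red [ 0.55275354 -0.02849395  0.104     ] tool frame [ 0.11461398 -0.12301738  0.12350336]
```

Call:
step_arm([
  [1,0,0.001,0.03,0],
  [1,0,0,0.03,0],
  [1,0,0,0.03,0],
  [1,0,0,0.03,0],
  [1,0,0,0.02,0],
  [1,0,0,0.013,0],
  [1,0,0,0,0],
])

```text
time: 3.85
eef_pos: [0.4829, 0.1198, 0.0732]
tcp_rot: [-1.71, 2.626, 0.01]
wrist_force: [0.4, -0.7, -0.0]
finger_gap: -0.003
```

Run:
```python
from rig import bot
from h import *
s,M=st(bot)
D=np.array([*[.4995,.079],.073])
print('axis in tool',M.T@(D-s['eef_pos']))
for n in('scene','wrist'):cv2.imwrite(f'pics/{n}3.png',cv2.resize(bot.read_camera(n)[180:340,220:390],None,fx=3.5,fy=3.5) if n=='scene' else bot.read_camera(n))
```

```text
t 3.85 p [0.4829 0.1198 0.0732] j [ 0.63  0.23 -0.58 -0.01 -0.75 -1.04] F [ 0.44 -0.68 -0.04] yang 156.16 tilt z [ 0.003  0.01  -1.   ] gap -0.003
axis in tool [ 0.03064061 -0.03165869 -0.00019366]
```

View pics/scene3.png

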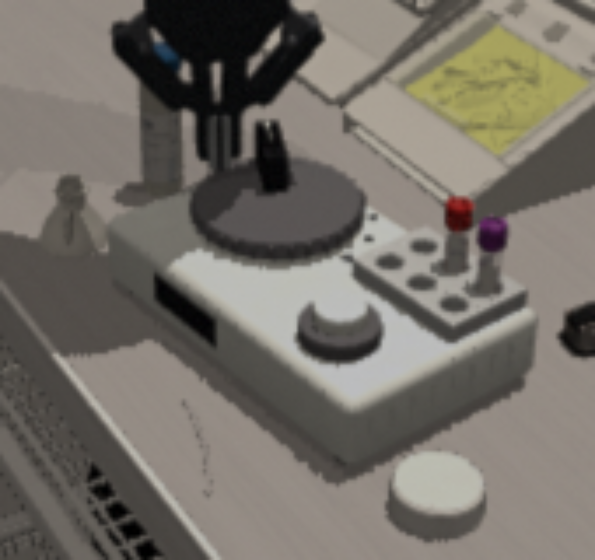

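View pics/wrist3.png

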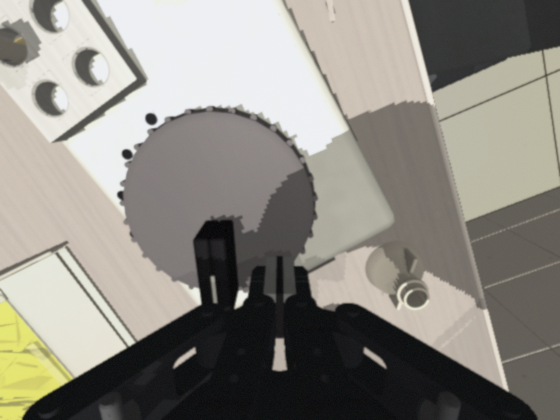

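Call:
step_arm([
  [1,-0.005,-0.002,-0.005,0],
  [1,0,-0.003,0,0],
  [1,0,-0.003,0,0],
  [1,0,0,0,0],
])

```text
time: 4.35
eef_pos: [0.4966, 0.123, 0.0844]
tcp_rot: [-1.705, 2.617, 0.01]
wrist_force: [0.1, -0.1, 0.1]
finger_gap: 0.0
```

Call:
step_arm([
  [1,0,-0.002,0,0],
])

```text
time: 4.45
eef_pos: [0.4982, 0.1221, 0.0846]
tcp_rot: [-1.705, 2.617, 0.01]
wrist_force: [-2.2, 2.8, -2.0]
finger_gap: 0.0
```

Call:
step_arm([
  [1,0,-0.002,0,0],
])

```text
time: 4.55
eef_pos: [0.4998, 0.1216, 0.0845]
tcp_rot: [-1.704, 2.617, 0.011]
wrist_force: [-1.7, 4.2, 0.6]
finger_gap: -0.002
```

Run:
```python
from rig import bot
from h import *
s,M=st(bot)
D=np.array([*[.4995,.079],.073])
print('axis in tool',M.T@(D-s['eef_pos']),'F tool',M.T@s['wrist_force'])
cv2.imwrite('pics/w4.png',bot.read_camera('wrist'))
```

```text
t 4.55 p [0.4998 0.1216 0.0845] j [ 0.62  0.24 -0.54 -0.01 -0.78 -1.03] F [-1.74  4.17  0.62] yang 156.14 tilt z [ 0.011  0.016 -1.   ] gap -0.002
axis in tool [ 0.03933729 -0.0169377   0.01084502] F tool [-3.12074522  3.27135948 -0.57556134]
```

View pics/w4.png

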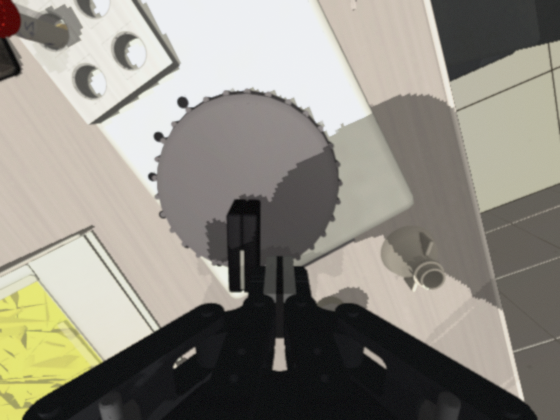

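Call:
step_arm([
  [1,0.002,0.002,0.004,0],
  [1,0,0,0.002,0],
  [1,0,0,0,0],
])

```text
time: 4.9
eef_pos: [0.4972, 0.1206, 0.0781]
tcp_rot: [-1.705, 2.617, 0.011]
wrist_force: [-1.5, 2.7, 1.6]
finger_gap: 0.004
```

```bash
cat > q.py <<'E'
from rig import bot
from h import *
s,M=st(bot)
D=np.array([.4995,.079,.073])
a=M.T@(D-s['eef_pos'])
print('axis in tool',a.round(4),'F tool',(M.T@s['wrist_force']).round(2))
# face angle of wing if in contact: center = r u + t n
yang=np.degrees(np.arctan2(M[1,1],M[0,1]))
print('face-parallel wing angle',yang-90)
# displacement in tool frame for cw rotation about D by delta
for dl in(4,5,6):
    d=np.radians(dl);W=np.array([[np.cos(d),np.sin(d)],[-np.sin(d),np.cos(d)]])
    v=(s['eef_pos']-D)[:2];dv=W@v-v;print(dl,(M.T@np.array([*dv,0])).round(4))
E
python3 q.py
```

```text
t 4.9 p [0.4972 0.1206 0.0781] j [ 0.62  0.24 -0.55 -0.01 -0.76 -1.03] F [-1.52  2.72  1.64] yang 156.16 tilt z [ 0.011  0.016 -1.   ] gap 0.004
axis in tool [ 0.0372 -0.0189  0.0045] F tool [-1.91  2.49 -1.61]
face-parallel wing angle 66.16165059553603
4 [-0.0012 -0.0026  0.    ]
5 [-0.0015 -0.0033  0.    ]
6 [-0.0018 -0.004   0.    ]
```

Call:
step_arm([
  [1,-0.001,-0.003,0,4],
  [1,-0.001,-0.0025,0,4],
  [1,-0.001,-0.0025,0,4],
  [1,0,0,0,0],
])

```text
time: 5.3
eef_pos: [0.5064, 0.1197, 0.0779]
tcp_rot: [-1.413, 2.786, 0.013]
wrist_force: [-0.4, -0.1, -1.4]
finger_gap: -0.0
```

```bash
python3 q.py
python3 - <<'E'
from rig import bot
from h import *
cv2.imwrite('pics/w5.png',bot.read_camera('wrist'))
a=bot.read_camera('top')[195:260,275:345];cv2.imwrite('pics/t5.png',cv2.resize(cv2.convertScaleAbs(a,alpha=2),None,fx=8,fy=8))
E
```

```text
t 5.3 p [0.5064 0.1197 0.0779] j [ 0.61  0.25 -0.53 -0.01 -0.76 -1.23] F [-0.41 -0.13 -1.43] yang 143.81 tilt z [ 0.012  0.016 -1.   ] gap -0.0
axis in tool [ 0.037  -0.0185  0.0042] F tool [0.38 0.25 1.42]
face-parallel wing angle 53.81007873548057
4 [-0.0012 -0.0026  0.    ]
5 [-0.0015 -0.0033  0.    ]
6 [-0.0017 -0.004   0.    ]
```

View pics/w5.png

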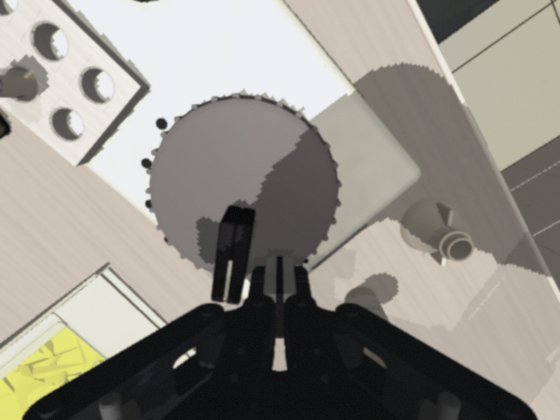

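View pics/t5.png

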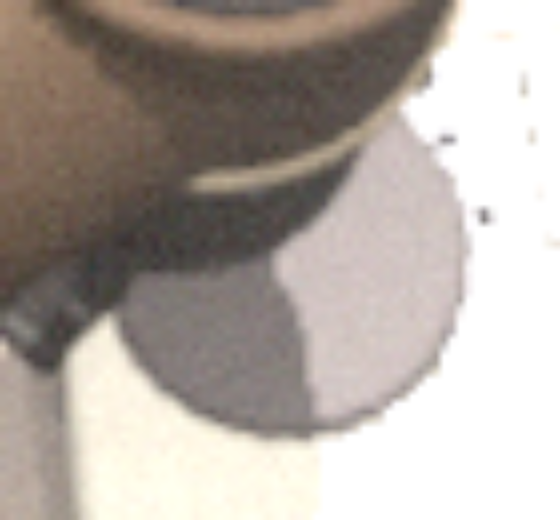

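```bash
cat > w.py <<'E'
from rig import bot
from h import *
import sys
D=np.array([.4995,.079]);c=bot.calibration('wrist')
v=list(map(float,sys.argv[1:]))
P=[cast(c,(v[i],v[i+1]),.092)[:2] for i in range(0,len(v),2)]
for p in P: q=p-D;print(np.degrees(np.arctan2(q[1],q[0])).round(1),np.hypot(*q).round(4))
q=P[1]-P[0];print('line dir',np.degrees(np.arctan2(q[1],q[0])))
E
python3 w.py 230 262 227 300
python3 -c "
import cv2
a=cv2.imread('pics/w5.png')[190:310,180:320];cv2.imwrite('pics/w5z.png',cv2.convertScaleAbs(cv2.resize(a,None,fx=5,fy=5),alpha=2.5))"
```

```text
41.6 0.0238
44.1 0.0453
line dir 46.85460441956016
```

View pics/w5z.png

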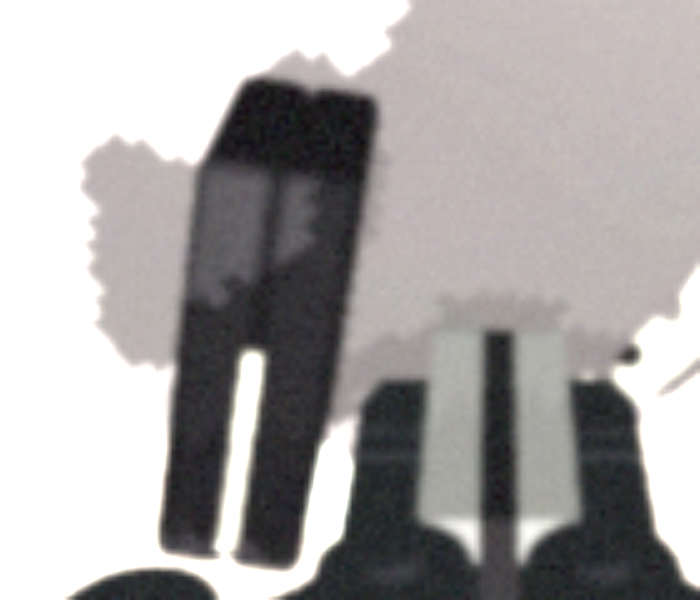

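Call:
step_arm([
  [1,-0.0012,-0.0026,0,4],
  [1,-0.0012,-0.0026,0,4],
  [1,-0.0012,-0.0026,0,4],
  [1,-0.0012,-0.0026,0,4],
  [1,-0.0012,-0.0026,0,4],
  [1,-0.0012,-0.0026,0,4],
  [1,0,0,0,0],
])

```text
time: 6.1
eef_pos: [0.5212, 0.1137, 0.0777]
tcp_rot: [-0.805, 3.021, 0.02]
wrist_force: [-0.4, -0.8, -0.1]
finger_gap: -0.002
```

```bash
cat > look.py <<'E'
import sys
from rig import bot
from h import *
a=bot.read_camera('wrist')[180:310,170:330]
cv2.imwrite(f'pics/{sys.argv[1]}.png',cv2.convertScaleAbs(cv2.resize(a,None,fx=4,fy=4),alpha=2.5))
E
python3 q.py;python3 look.py w6
```

```text
t 6.1 p [0.5212 0.1137 0.0777] j [ 0.58  0.27 -0.5  -0.01 -0.77 -1.62] F [-0.37 -0.77 -0.08] yang 119.87 tilt z [ 0.011  0.016 -1.   ] gap -0.002
axis in tool [ 0.0362 -0.0194  0.0039] F tool [ 0.71 -0.48  0.06]
face-parallel wing angle 29.865890483197376
4 [-0.0013 -0.0026  0.    ]
5 [-0.0015 -0.0032  0.    ]
6 [-0.0018 -0.0039  0.    ]
```

View pics/w6.png

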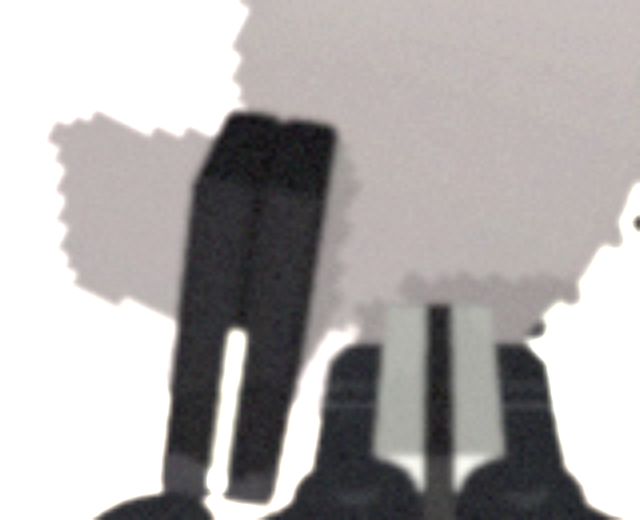

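```bash
python3 w.py 229 262.5 224.5 303
```

```text
17.6 0.0234
19.4 0.0464
line dir 21.21618855187844
```

Call:
step_arm([
  [1,-0.001,-0.0026,0,4],
  [1,-0.001,-0.0026,0,4],
  [1,-0.0012,-0.0026,0,4],
  [1,-0.0012,-0.0026,0,4],
  [1,-0.0012,-0.0026,0,4],
  [1,-0.0012,-0.0026,0,4],
  [1,0,0,0,0],
])

```text
time: 6.85
eef_pos: [0.532, 0.1027, 0.0777]
tcp_rot: [-0.174, 3.124, 0.027]
wrist_force: [-0.0, -0.2, 0.3]
finger_gap: 0.001
```

```bash
python3 q.py;python3 look.py w7
```

```text
t 6.85 p [0.532  0.1027 0.0777] j [ 0.55  0.29 -0.48 -0.01 -0.78 -2.  ] F [-0.05 -0.16  0.33] yang 96.38 tilt z [ 0.012  0.018 -1.   ] gap 0.001
axis in tool [ 0.035  -0.02    0.0038] F tool [ 0.06 -0.15 -0.34]
face-parallel wing angle 6.382498615888437
4 [-0.0013 -0.0025 -0.    ]
5 [-0.0016 -0.0031 -0.    ]
6 [-0.0019 -0.0038 -0.    ]
```

View pics/w7.png

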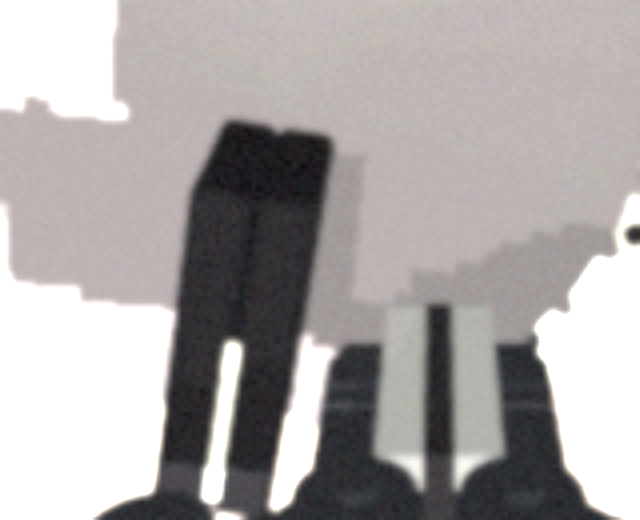

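```bash
python3 w.py 228.3 266 223 305
```

```text
-5.1 0.0242
-4.4 0.0465
line dir -3.4833594252875013
```

Call:
step_arm([
  [1,-0.0012,-0.0026,0,4],
  [1,-0.001,-0.0026,0,4],
  [1,-0.0012,-0.0026,0,4],
  [1,-0.0012,-0.0026,0,4],
  [1,-0.0012,-0.0026,0,4],
  [1,-0.0012,-0.0026,0,4],
  [1,0,0,0,0],
])

```text
time: 7.6
eef_pos: [0.5378, 0.0891, 0.0776]
tcp_rot: [0.459, 3.097, 0.035]
wrist_force: [-0.3, 0.0, 0.2]
finger_gap: 0.003
```

```bash
python3 q.py;python3 look.py w8
```

```text
t 7.6 p [0.5378 0.0891 0.0776] j [ 0.52  0.29 -0.48 -0.02 -0.78 -2.37] F [-0.29  0.02  0.23] yang 73.15 tilt z [ 0.014  0.021 -1.   ] gap 0.003
axis in tool [ 0.0338 -0.0208  0.0039] F tool [ 0.29 -0.06 -0.23]
face-parallel wing angle -16.847939747324077
4 [-0.0014 -0.0024 -0.    ]
5 [-0.0017 -0.003  -0.0001]
6 [-0.002  -0.0036 -0.0001]
```

View pics/w8.png

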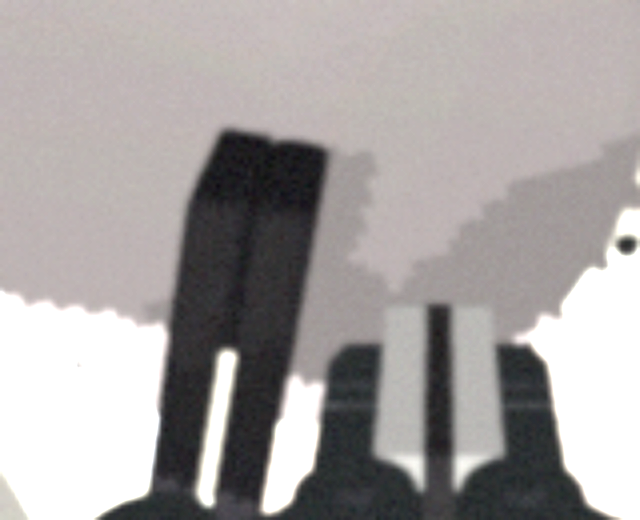

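```bash
python3 w.py 227 268 221.5 305
```

```text
-28.0 0.0242
-27.7 0.0453
line dir -27.364539740809537
```

Call:
step_arm([
  [1,0,0.006,0,0],
  [1,0,0.006,-0.01,0],
  [1,0,0,-0.03,0],
  [1,0,0,-0.03,0],
  [1,0,0,-0.03,0],
  [1,0,0,0,0],
])

```text
time: 8.25
eef_pos: [0.54, 0.1011, 0.1836]
tcp_rot: [0.434, 3.101, 0.032]
wrist_force: [-0.2, 0.3, -0.5]
finger_gap: -0.003
```

Run:
```python
from rig import bot
from h import *
s,M=st(bot)
cv2.imwrite('pics/w9.png',bot.read_camera('wrist'))
c=bot.calibration('wrist');D=np.array([.4995,.079])
for a in (66.8-72,66.8-96,66.8-120):
    w=np.radians(a);u=np.array([np.cos(w),np.sin(w)]);print(a,proj(c,[*(D+.006*u),.092]),proj(c,[*(D+.048*u),.092]))
K=np.array([.4685,-.0408,s['eef_pos'][2]]);print('key in tool',M.T@(K-s['eef_pos']), proj(c,[*K[:2],.072]))
```

```text
t 8.25 p [0.54   0.1011 0.1836] j [ 0.53  0.18 -0.34 -0.01 -1.03 -2.38] F [-0.19  0.27 -0.52] yang 74.08 tilt z [ 0.013  0.019 -1.   ] gap -0.003
-5.200000000000003 [238.09754188 183.66481985] [249.76474553 232.20678233]
-29.200000000000003 [234.90848388 183.61369216] [225.59714433 231.9206881 ]
-53.2 [231.95630439 182.30204657] [202.84325586 222.4655624 ]
key in tool [ 0.0298397  -0.15601077 -0.00354947] [ 91.04859667 175.62120747]
```

View pics/w9.png

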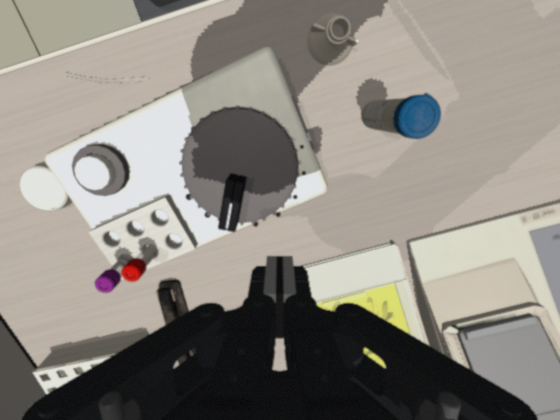

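Run:
```python
from rig import bot
from h import *
im=cv2.imread('pics/w9.png');a=im[120:220,40:160];cv2.imwrite('pics/k9.png',cv2.resize(a,None,fx=6,fy=6))
c=bot.calibration('wrist')
for p in((93,172),(94,173)):print(cast(c,p,.072))
```

```text
[ 0.46617156 -0.03783254  0.072     ]
[ 0.46716706 -0.03743161  0.072     ]
```

View pics/k9.png

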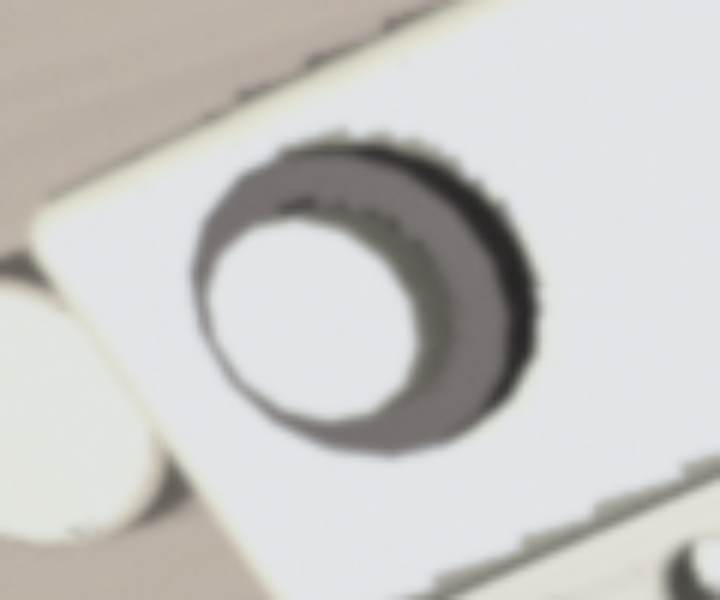

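Call:
step_arm([
  [1,0.005,-0.03,0,0],
  [1,0.005,-0.03,0,0],
  [1,0.005,-0.03,0,0],
  [1,0.005,-0.03,0,0],
  [1,0.005,-0.02,0,0],
  [1,0.003,-0.01,0,0],
  [1,0,0,0,0],
])

```text
time: 9.0
eef_pos: [0.4672, -0.0379, 0.1765]
tcp_rot: [0.42, 3.109, 0.029]
wrist_force: [-0.6, 0.3, 0.6]
finger_gap: 0.001
```

Run:
```python
from rig import bot
from h import *
s,M=st(bot)
cv2.imwrite('pics/w10.png',bot.read_camera('wrist'))
K=np.array([.4690,-.0408,.078]);print('key in tool',M.T@(K-s['eef_pos']))
```

```text
t 9.0 p [ 0.4672 -0.0379  0.1765] j [ 0.33  0.06 -0.5  -0.02 -1.   -2.16] F [-0.58  0.27  0.65] yang 74.62 tilt z [ 0.006  0.018 -1.   ] gap 0.001
key in tool [-0.00240169 -0.00415532  0.09840715]
```

View pics/w10.png

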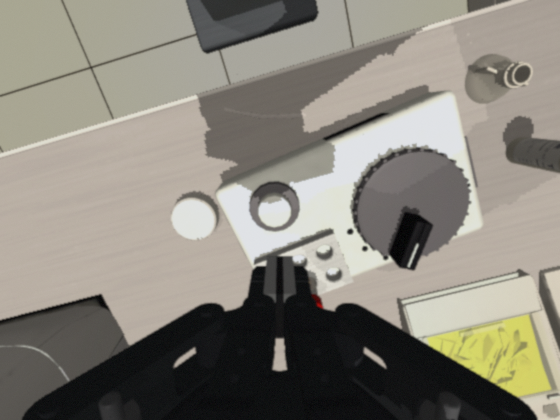

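Call:
step_arm([
  [1,-0.001,-0.002,0.03,0],
  [1,0,0,0.03,0],
  [1,0,0,0.02,0],
  [1,0,0,0.008,0],
  [1,0,0,0,0],
])

```text
time: 9.55
eef_pos: [0.4731, -0.0342, 0.0868]
tcp_rot: [0.412, 3.106, 0.031]
wrist_force: [-0.7, -0.4, 0.4]
finger_gap: -0.0
```

Run:
```python
from rig import bot
from h import *
s,M=st(bot)
a=bot.read_camera('scene')[180:340,220:390];cv2.imwrite('pics/s11.png',cv2.resize(a,None,fx=3.5,fy=3.5))
```

```text
t 9.55 p [ 0.4731 -0.0342  0.0868] j [ 0.33  0.18 -0.61 -0.02 -0.77 -2.15] F [-0.73 -0.4   0.43] yang 74.9 tilt z [ 0.01   0.018 -1.   ] gap -0.0
```

View pics/s11.png

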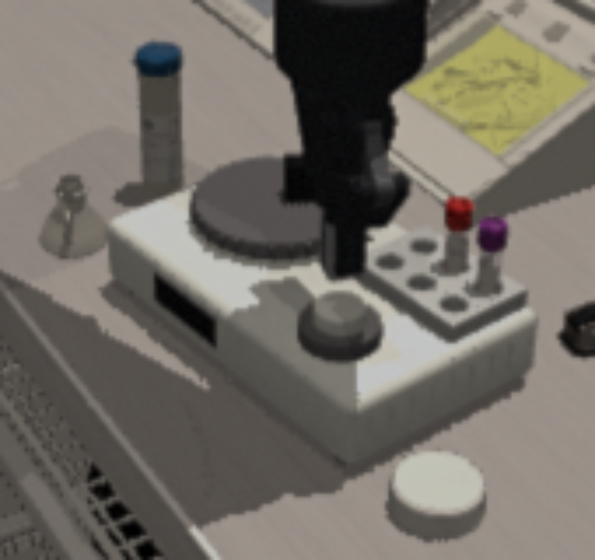

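Call:
step_arm([
  [1,0.004,-0.006,0,0],
  [1,0,0,0.004,0],
  [1,0,0,0,0],
])

```text
time: 9.9
eef_pos: [0.4695, -0.0384, 0.0853]
tcp_rot: [0.409, 3.102, 0.033]
wrist_force: [-0.7, -0.2, -0.3]
finger_gap: -0.001
```

Run:
```python
from rig import bot
from h import *
s,M=st(bot)
K=np.array([.4675,-.0395,.066]);print('key in tool',M.T@(K-s['eef_pos']))
```

```text
t 9.9 p [ 0.4695 -0.0384  0.0853] j [ 0.33  0.17 -0.62 -0.02 -0.76 -2.14] F [-0.7  -0.23 -0.33] yang 74.99 tilt z [ 0.015  0.02  -1.   ] gap -0.001
key in tool [ 0.00183992 -0.00206739  0.01924273]
```

Centred within 3 mm; press in small steps.

Call:
step_arm([
  [1,0.001,-0.002,0.006,0],
  [1,0,0,0.005,0],
  [1,0,0,0.004,0],
  [1,0,0,0.003,0],
])

```text
time: 10.3
eef_pos: [0.4692, -0.0398, 0.0675]
tcp_rot: [0.409, 3.099, 0.035]
wrist_force: [-1.7, 0.4, 4.3]
finger_gap: -0.0
```

Call:
step_arm([
  [1,0,0,0.003,0],
  [1,0,0,0.001,0],
])

```text
time: 10.5
eef_pos: [0.4694, -0.0399, 0.0656]
tcp_rot: [0.406, 3.099, 0.033]
wrist_force: [-12.1, 2.8, 29.1]
finger_gap: -0.002
```

Call:
step_arm([
  [1,0,0,-0.003,0],
  [1,0,0,-0.01,0],
  [1,0,0,-0.03,0],
  [1,0,0,-0.03,0],
  [1,0,0,-0.03,0],
  [1,0,0,-0.03,0],
  [1,0,0,0,0],
])

```text
time: 11.2
eef_pos: [0.4663, -0.0428, 0.2047]
tcp_rot: [0.406, 3.102, 0.031]
wrist_force: [0.2, -0.2, 0.2]
finger_gap: -0.005
```

Call:
step_arm([
  [1,0.03,-0.03,-0.02,0],
  [1,0.03,-0.03,-0.02,0],
  [1,0.03,-0.03,0,0],
  [1,0,-0.04,0,0],
  [1,0,-0.04,0,0],
  [1,0,-0.04,0,0],
  [1,0,0,0,0],
])

```text
time: 11.9
eef_pos: [0.3191, -0.2278, 0.2409]
tcp_rot: [0.399, 3.1, 0.031]
wrist_force: [0.2, -0.2, -1.4]
finger_gap: 0.004
```

Run:
```python
from rig import bot
from h import *
s,M=st(bot)
t=bot.read_camera('top');cv2.imwrite('pics/t12.png',cv2.resize(t[180:290,220:420],None,fx=4,fy=4,interpolation=cv2.INTER_CUBIC))
a=bot.read_camera('scene')[180:340,220:390];cv2.imwrite('pics/s12.png',cv2.resize(a,None,fx=3.5,fy=3.5))
c=bot.calibration('top');D=np.array([.4995,.079]);w=np.radians(-29.2);u=np.array([np.cos(w),np.sin(w)])
for r in(.004,.048):print((proj(c,[*(D+r*u),.092])-[220,180])*4)
```

```text
t 11.9 p [ 0.3191 -0.2278  0.2409] j [-0.13 -0.15 -0.54 -0.02 -1.17 -1.69] F [ 0.15 -0.17 -1.38] yang 75.33 tilt z [ 0.018  0.017 -1.   ] gap 0.004
[368.04475657 171.10316692]
[408.43086409 103.2525007 ]
```

View pics/t12.png

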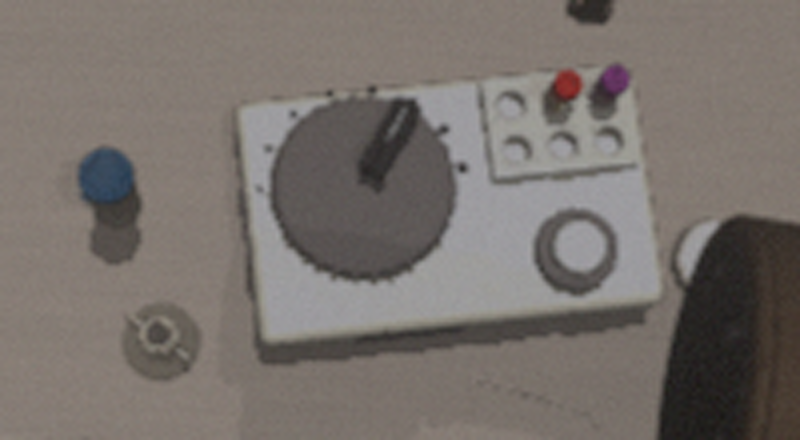

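View pics/s12.png

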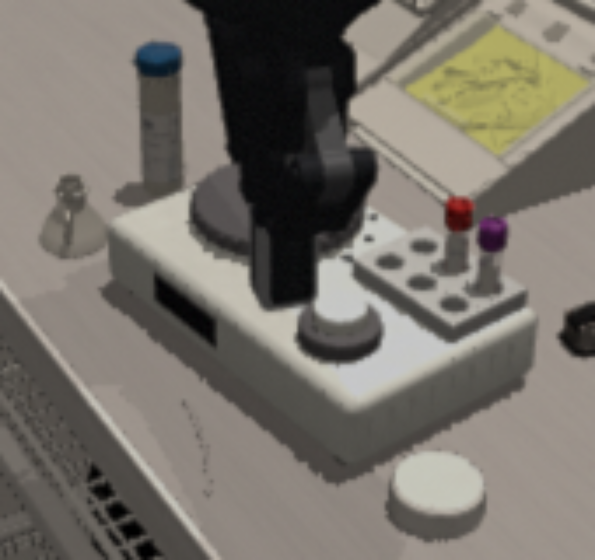

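```bash
python3 -c "
from rig import bot
bot.close_job()"
```

```text
the job is handed in; nothing more can be done
```

The dial is four clicks clockwise of where it started, and the start key was then pressed fully in and came back out. The job was handed in at about 12 s. It reports no verdict, so these are my own checks.

- **Dial:** I pushed on the wing's trailing flank with the shut fingertips, one click at a time, and checked with the wrist camera after each. The wing went from the second dot (about 67°) to the sixth. Its final reading was −28°, against −29° expected for the fourth click. The last top view shows it on the sixth dot.
- **Start key:** the fingertips pressed it down to 65.6 mm above the worktop (fully in is 66 mm). The wrist force rose to 29 N down and about 12 N sideways as the key reached its stop. After I lifted off, the views show it out again.
- **Bystanders:** by eye, the tubes, vial, funnel and cap look unmoved in the last views; the arm partly hid the cap in the top view. The arm was clear of everything at hand-in.
- **Disagreements:** the tool drifted up to about 6 mm on some moves, so I corrected the height at the wing and the centring over the key before going on. The key's position differed by 2 to 3 mm between the top and wrist cameras, well within its 15 mm radius.

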